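# Crank the plate slide to the tall rider

## Robot

A 7-joint arm with a two-finger parallel gripper is mounted at the origin on a cart in front of the work surface, level with it; the furniture and walls round the work are solid. World frame = base frame: x ahead of the robot, y to its left, z up, the work surface at z = 0. Lengths are in m, angles in rad, forces in N, time in s.
With the tool pointing down it reaches from about 0.4 to 0.925 m from the base axis. Payload 5.6 kg.
Tool frame: the origin (TCP) lies midway between the tips of the shut fingers; the grasp point (between the pads) lies 19 mm behind it; z points along the fingers, y is the line along which they close (so a half turn about z gives the same grasp; the last joint's range is limited). The gripper opens to 85 mm and grips with 20 to 120 N. Pads are 22 mm wide; open, the fingers measure 114 mm over their backs; the gripper's body (76 mm by 85 mm) begins 54 mm behind the grasp point. The pads swing forward as they close: fully open they stand 13 mm farther back than shut.
Start: joints at [-1.263, 0.468, -0.012, 1.603, 0.006, 1.071, -0.056], TCP at [0.223, 0.61, 0.231] pointing down, gripper open.
Joint ranges: [-2.53, 2.53], [-0.31, 2.02], [-1.57, 1.55], [0.28, 2.44], [-1.29, 4.43], [0.15, 1.84], [-2.92, 2.92]. Speed limits (rad/s): [2.57, 2.57, 3.14, 3.14, 3.14, 3.14, 3.14].

## Interface

Orientations are given as a unit quaternion [x, y, z, w].
In Python, from station import ctrl, fingers, grab_frame, status gives the robot as it stands. The module is installed in compiled form; this text tells all that it offers. Calls block until the motion is done:
- ctrl.goto(position, orientation): joint-space move of the TCP to a pose.
- ctrl.move_linear(position, speed=0.15, orientation=None): straight line of the TCP; orientation=None keeps the orientation; speed is the mean speed in m/s.
- ctrl.goto_joints(angles): joint-space move.
- fingers.command_gripper(opening, squeeze=None): finger opening in m; squeeze is the grip in N (None keeps the last); returns when the fingers have stopped.
- ctrl.wait(seconds).
- ctrl.solve_ik(position, orientation): joint angles nearest the present ones, or None.
- grab_frame(name): name is "scene" or "top"; returns a dict with "frame" (480x640x3 uint8, red, green, blue), "range_z" (480x640 float32, m along the optical axis (not along the pixel's ray), 0 where there is no reading), "intrinsics" (3x3 intrinsics, pixels), "R" (3x3) and "t" (3): a world point X has camera coordinates R X + t. Camera axes: x right, y down, z forward; pixel columns grow to the right and rows downward; lengths in m; the calibration is good to about 2 mm. A picture is of the moment at which its call begins.
A pose or a line that the arm cannot do raises ctrl.Unreachable and nothing moves.
- ctrl.job_done(): hands the job in; it is judged then, once.
Readings, each from a call of its own:
- status.read_time_s(): time.
- status.read_q(): joint angles.
- status.read_qvel(): joint speeds.
- status.read_joint_torque(): joint torques, N m.
- status.read_tcp_pos(): TCP position.
- status.read_ee_rot(): TCP orientation.
- status.read_wrist_force(): force on the tool from outside, world axes, zero at the start.
- status.read_ft_torque(): the same for the moment, N m.
- status.read_finger_gap(): finger opening in m.
- status.read_finger_force(): force on a finger pad.
Only numpy, scipy, OpenCV 4.12 (cv2) and the standard library are available. Lean on these libraries where they do the work, as an engineer would, in place of code of your own. Each camera call takes 0.05 s, during which the arm holds its last target. There are 200 camera calls.

## Task

Crank the large handwheel of the plate slide until the pointer on the carriage stands level with the tall rider on the rear ledge (not the low one), then let go. Move the carriage by the wheel only, and leave the small handwheel alone.

Things in the scene. Friction and masses are not known exactly. Their poses are not given: they have to be found in the camera images.
- crank_wheel (a joint): Large flat steel handwheel (rim circle 100 mm across) on the gearbox at the front of the plate slide. Value in rad, counterclockwise from above positive, -10.2 to 10.2, starts within 1.5 of 0. It moves the carriage 12.7 mm per rad (80 mm a turn): counterclockwise to the left (+y) end, clockwise to the right. Turns with about 3 N at the grip and stays where it is left.
- crank_grip (a point): Centre of the upright wooden grip on the large handwheel's rim: a cylinder 22 mm across, 50 mm tall, centre about 119 mm above the table, lower end 2 mm above the boss that carries it. It spins freely on its pin, so a hand may keep its orientation while carrying the grip round. Nothing stands higher than the grip within 150 mm.
- crank_axis (a point): Point on the large handwheel's vertical axis, at the height of the grip's centre; the grip runs round it on a circle of 50 mm radius. Its y axis runs along the slide, the way the carriage travels to the left end; x points across the slide, away from the robot (the slide is turned by up to 0.25 rad).
- carriage_pointer (a point): Tip of the pointed steel pin that sticks out of the rear side (away from the robot) of the carriage, about 50 mm above the table. It travels with the carriage along the slide.
- tall_rider_mark (a point): Point at pointer height on the front of the tall rider: a fixed steel post 12 mm wide, 66 mm tall, with a dark vertical line, in the slot of the rear ledge, left or right. Not the low rider, a round steel button 22 mm across, 14 mm high. Its y axis is along the slide. When set, the pointer tip is 3 mm short of the mark (across the slide) and level with it along the slide.
- plate_carriage: The aluminium carriage, 96 x 90 mm, with a copper plate clamped on it, its top about 60 mm above the table. It slides along the slide on two round guides and is driven by the large handwheel. Origin at the middle of its underside, 30 mm above the table.
- small_wheel (a joint): The small levelling handwheel (rim circle 48 mm across) at the right front of the slide, of the same make, with a short wooden grip. Value in rad, counterclockwise positive. To be left alone; starts at 0.

How it is judged:
By the outcome, as a careful person would: the job done as asked, in the order asked, and still so for the second after the job is handed in, with the robot touching nothing.
It also fails if it takes over 58 s, if anything falls off the work surface, if the arm or the gripper's body presses on something with over 40 N, if the wrist force passes 120 N, or if a joint passes its speed limit or range.

## Working session

There is one attempt and no reset: what is moved stays moved. The work goes in short steps, each a Python script; the robot and the scene stay as the last script left them, time stands still between calls to the robot, and variables do not carry over. Pictures are saved under pics/ and viewed, at most 10 in all, crops included, and the job is handed in when it is done.

```bash
mkdir -p pics
python3 - <<'E'
from station import *
import cv2,numpy as np
for n in("scene","top"):
    f=grab_frame(n);cv2.imwrite(f"pics/{n}0.png",f["frame"][:,:,::-1]);np.savez(f"{n}0.npz",**f)
    print(n,f["intrinsics"].round(1).tolist(),f["R"].round(3).tolist(),f["t"].round(3).tolist(), (-f["R"].T@f["t"]).round(3))
print(status.read_time_s(),status.read_ee_rot())
E
```

```text
scene [[468.7, 0.0, 324.3], [0.0, 468.7, 237.9], [0.0, 0.0, 1.0]] [[-0.828, -0.56, 0.016], [-0.237, 0.325, -0.915], [0.507, -0.762, -0.402]] [0.484, 0.284, 0.532] [0.198 0.584 0.466]
top [[481.3, 0.0, 319.9], [0.0, 481.3, 246.7], [0.0, 0.0, 1.0]] [[0.009, -1.0, 0.015], [-0.988, -0.011, -0.154], [0.154, -0.013, -0.988]] [-0.077, 0.636, 0.861] [ 0.497 -0.058  0.95 ]
0.1 [ 1.74560446e-01  9.84646127e-01 -8.03280433e-04 -1.00855147e-04]
```

View pics/scene0.png

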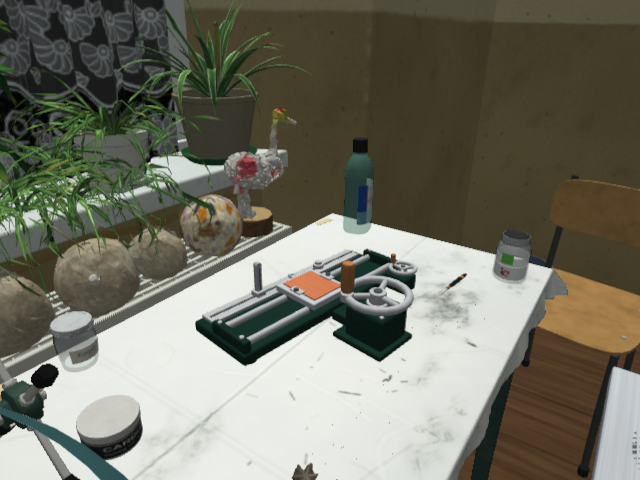

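View pics/top0.png

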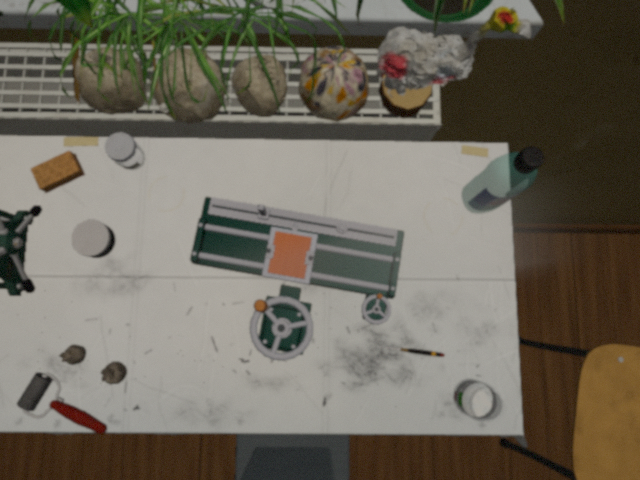

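The scene shows the slide with the tall post left of the carriage (scene 258,277; top ~262,212), the large wheel at top (281,328) and its grip at (261,305). The small wheel is at (376,309) and the low rider at about (342,228). Next I'll enlarge the top view and measure.

```bash
cat > h.py <<'E'
import numpy as np,cv2
def cast(f,px,z):
    d=np.linalg.inv(f["intrinsics"])@np.r_[px,1.]; d=f["R"].T@d; c=-f["R"].T@f["t"]
    return c+d*(z-c[2])/d[2]
def px(f,X):
    c=f["R"]@X+f["t"]; c=f["intrinsics"]@c; return c[:2]/c[2]
def orange(f):
    h=cv2.cvtColor(np.ascontiguousarray(f["frame"]),cv2.COLOR_RGB2HSV)
    m=cv2.inRange(h,(5,120,60),(20,255,255))
    n,l,s,c=cv2.connectedComponentsWithStats(m); return m,l,s,c
E
python3 - <<'E'
from h import *
f=dict(np.load("top0.npz"));s=dict(np.load("scene0.npz"))
for q in(f,s):
    m,l,st,c=orange(q)
    for i in range(1,len(st)):
        if st[i,4]>15: print(st[i],c[i].round(1))
im=f["frame"][180:370,180:415,::-1]
cv2.imwrite("pics/crop_top.png",cv2.resize(im,None,fx=3.2,fy=3.2,interpolation=cv2.INTER_CUBIC)[:600])
im=s["frame"][235:365,190:430,::-1]
cv2.imwrite("pics/crop_sc.png",cv2.resize(im,None,fx=3.3,fy=3.3,interpolation=cv2.INTER_CUBIC))
E
```

```text
[497  10  17  14 121] [505.1  16.9]
[321  51   7   6  17] [323.6  53.1]
[73 53  5 13 28] [74.9 58.4]
[342  62   9   6  37] [345.8  65. ]
[304  77   8  17  79] [308.   85.3]
[74 79  6 21 65] [76.6 88.6]
[314  78   4  10  25] [315.4  82.3]
[382  85  48  25 439] [407.4  98.7]
[336  87  11  16 114] [341.   95.1]
[351  87  16  20 119] [360.7  97.7]
[337 111  13   8  47] [343.4 114.6]
[  32  152   50   38 1030] [ 56.3 170. ]
[ 269  232   41   45 1323] [289.2 254.4]
[  517   233   123   247 21051] [585.8 363.1]
[255 301  12  10  96] [260.2 305.5]
[  82  428   41   52 1068] [102.4 456.1]
[ 14 433  14  47 283] [ 20.8 455.3]
[  5 434   8  16  51] [  8.7 440.9]
[ 29 434  15  46 324] [ 35.4 456.8]
[ 45 434   8  12  43] [ 49.  439.8]
[ 53 434  31  46 730] [ 66.8 451.7]
[ 85 434   4  12  18] [ 86.1 439.4]
[ 123  434   77   46 2425] [163.  457.3]
[200 435  10  45 241] [204.4 457.6]
[210 435  26  45 775] [222.7 456.4]
[ 350  436   83   44 2604] [392.1 456.4]
[ 433  436   77   44 2084] [469.2 458.3]
[ 44 447   9  13  39] [ 47.9 452.4]
[  4 450   7  16  45] [  7.  457.3]
[512 452  37  28 423] [525.3 468.5]
[ 43 463   7  17  39] [ 46.2 471.8]
[ 54 468   7   8  18] [ 56.8 470.9]
[551 471  13   9  54] [555.1 476.1]
[276 107  10   6  29] [280.1 109.6]
[ 549  180   91   68 4641] [598.1 209.9]
[224 193  10   5  18] [229.  195.3]
[225 203   8  12  52] [228.6 208.4]
[197 207  11  14 106] [201.9 213.6]
[166 213  12  10  31] [172.1 217.3]
[236 222   4   9  21] [238.  226.4]
[200 225  13  12 104] [205.9 231.1]
[101 231  11   7  23] [106.3 234.3]
[225 236  10  11  53] [229.8 241.4]
[391 254   4   9  34] [392.6 258. ]
[ 284  261   71   39 1181] [324.5 281.9]
[  488   268   152   212 18295] [564.3 380.4]
[458 449  18  31 267] [467.2 467.6]
```

View pics/crop_top.png

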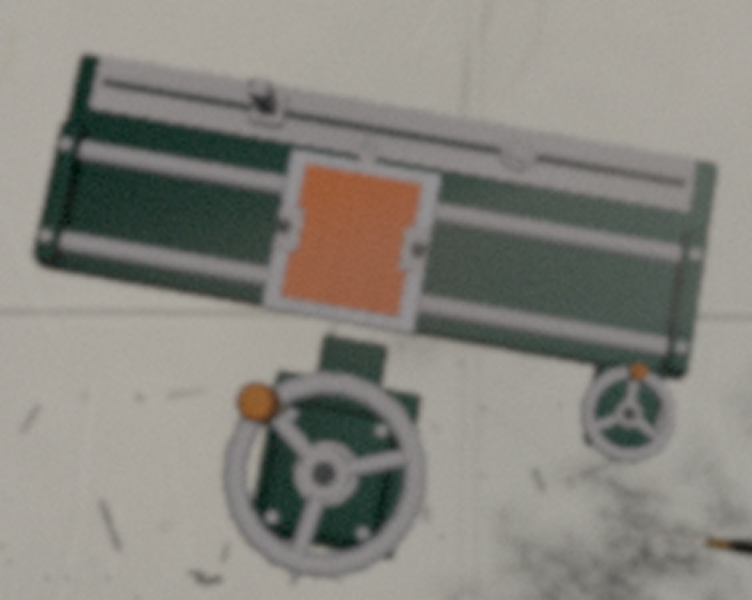

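View pics/crop_sc.png

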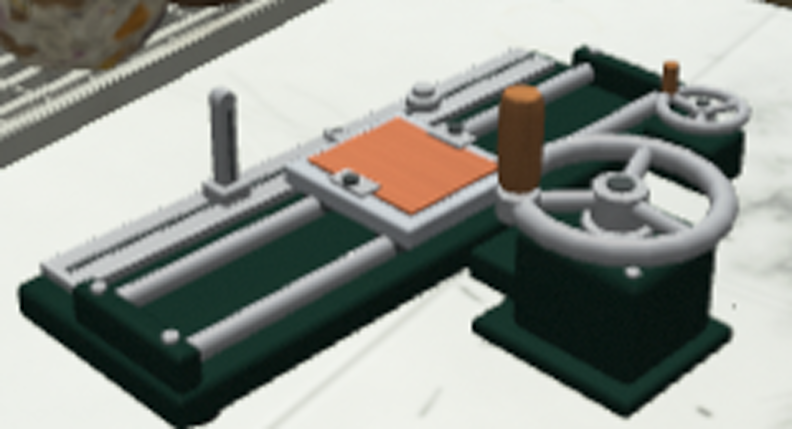

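Top crop (3.2x, offset 180,180): pointer tip at (370,148), tall post's top at (262,88) with its collar around (268,110), hub at (324,473), and grip top at (257,402). The scene crop confirms the post is the tall rider and the button near (423,92) is the low one.

Run:
```python
from h import *
from station import ctrl,status
f=dict(np.load("top0.npz"));s=dict(np.load("scene0.npz"))
T=lambda u,v,z:cast(f,(180+u/3.2,180+v/3.2),z)
S=lambda u,v,z:cast(s,(190+u/3.3,235+v/3.3),z)
grip=cast(f,(260.2,305.5),.144); print("grip",grip, "scene",S(522,92,.144))
for z in(.08,.085,.09): 
  c=T(324,474,z);print("axis",z,c,np.linalg.norm((c-grip)[:2]))
# rim depth
Z=f["range_z"]; 
def P(u,v):
    x=np.array([180+u/3.2,180+v/3.2]).round().astype(int); d=Z[x[1],x[0]]
    return f["R"].T@(np.linalg.inv(f["intrinsics"])@np.r_[x,1.]*d-f["t"])
for n,u,v in[("rimR",415,475),("rimB",322,567),("rimL",234,480),("rimT",325,385),("hub",324,455),("plate",360,240),("grip",257,402)]: print(n,P(u,v).round(4))
g1=[T(95,150,.05),T(690,252,.05)];g2=[T(70,241,.05),T(680,346,.05)]
for a,b in(g1,g2): print("yaw",np.arctan2(-(a-b)[0],(a-b)[1]),(a-b))
print("ptr",T(370,148,.05)); print("rider top",T(262,88,.066),"collar base",T(268,112,.03)); print("scene rider top",S(223,95,.066),"ptr scene",S(330,135,.05))
```

```text
grip [0.52209751 0.02914825 0.144     ] scene [0.5218155  0.03124348 0.144     ]
axis 0.08 [ 0.48449327 -0.00241448  0.08      ] 0.04909465580998184
axis 0.085 [ 0.48456249 -0.00273546  0.085     ] 0.049248845275728766
axis 0.09 [ 0.48463172 -0.00305644  0.09      ] 0.04940473595703798
rimR [ 0.4853 -0.0536  0.0906]
rimB [ 0.4351 -0.0037  0.0908]
rimL [0.481  0.0465 0.0895]
rimT [ 0.5338 -0.0035  0.0916]
hub [ 0.4953 -0.0026  0.0939]
plate [ 0.6194 -0.0181  0.0555]
grip [0.5212 0.0291 0.1473]
yaw -0.16081341918227776 [0.05721057 0.3526854  0.        ]
yaw -0.1607955440669505 [0.05810101 0.35821518 0.        ]
ptr [ 0.67543291 -0.0237853   0.05      ]
rider top [0.70738666 0.03954413 0.066     ] collar base [0.70103347 0.03946966 0.03      ]
scene rider top [7.36222363e-01 3.65953649e-04 6.60000000e-02] ptr scene [ 0.67607082 -0.02071047  0.05      ]
```

```bash
cat >> h.py <<'E'
from scipy.spatial.transform import Rotation as Rn
AX=np.array([.4846,-.0032]); R0=.050; ZT=.106
def q(yaw): return (Rn.from_euler('z',yaw)*Rn.from_quat([1,0,0,0])).as_quat()
def P(a,z=ZT): return np.r_[AX+R0*np.array([np.cos(a),np.sin(a)]),z]
E
python3 - <<'E'
from h import *
from station import *
f=dict(np.load("top0.npz"));s=dict(np.load("scene0.npz"))
def ray(f,p): return -f["R"].T@f["t"],f["R"].T@np.linalg.inv(f["intrinsics"])@np.r_[p,1.]
c1,d1=ray(f,(180+262/3.2,180+86/3.2)); c2,d2=ray(s,(190+223/3.3,235+92/3.3))
k=np.linalg.lstsq(np.c_[d1,-d2],c2-c1,rcond=None)[0]; print("rider top",c1+k[0]*d1,c2+k[1]*d2)
for yaw in np.arange(-3,3.2,.3927):
    o=[]
    for a in np.linspace(0,2*np.pi,12,endpoint=False):
        j=ctrl.solve_ik(P(a),q(yaw)); o.append(j)
    ok=[j is not None for j in o]
    print(round(yaw,2),sum(ok),[ (round(min(j[i] for j in o if j is not None),2),round(max(j[i] for j in o if j is not None),2)) for i in(0,3,4,5,6)] if any(ok) else '')
print(Rn.from_quat(status.read_ee_rot()).as_matrix().round(2))
E
```

```text
rider top [0.70217686 0.03661874 0.09272171] [0.70249139 0.03684045 0.09282174]
-3.0 12 [(np.float64(-0.37), np.float64(-0.28)), (np.float64(2.0), np.float64(2.23)), (np.float64(-0.23), np.float64(-0.14)), (np.float64(0.63), np.float64(0.72)), (np.float64(1.68), np.float64(1.97))]
-2.61 12 [(np.float64(-0.32), np.float64(-0.21)), (np.float64(1.99), np.float64(2.22)), (np.float64(-0.18), np.float64(-0.09)), (np.float64(0.62), np.float64(0.71)), (np.float64(2.03), np.float64(2.31))]
-2.21 12 [(np.float64(-0.24), np.float64(-0.11)), (np.float64(1.99), np.float64(2.22)), (np.float64(-0.13), np.float64(-0.04)), (np.float64(0.62), np.float64(0.71)), (np.float64(2.37), np.float64(2.66))]
-1.82 12 [(np.float64(-0.17), np.float64(1.02)), (np.float64(1.98), np.float64(2.22)), (np.float64(-0.06), np.float64(1.02)), (np.float64(0.62), np.float64(1.14)), (np.float64(2.03), np.float64(2.91))]
-1.43 12 [(np.float64(-1.14), np.float64(-0.91)), (np.float64(2.03), np.float64(2.26)), (np.float64(-1.04), np.float64(-0.94)), (np.float64(0.94), np.float64(1.12)), (np.float64(-2.22), np.float64(-2.02))]
-1
[... 1600 characters left out ...]
float64(0.24), np.float64(0.52))]
2.11 12 [(np.float64(-0.52), np.float64(-0.39)), (np.float64(2.01), np.float64(2.23)), (np.float64(-0.33), np.float64(-0.23)), (np.float64(0.63), np.float64(0.73)), (np.float64(0.6), np.float64(0.88))]
2.5 12 [(np.float64(-0.47), np.float64(-0.36)), (np.float64(2.0), np.float64(2.23)), (np.float64(-0.3), np.float64(-0.2)), (np.float64(0.63), np.float64(0.72)), (np.float64(0.96), np.float64(1.25))]
2.89 12 [(np.float64(-0.42), np.float64(-0.32)), (np.float64(2.0), np.float64(2.23)), (np.float64(-0.27), np.float64(-0.17)), (np.float64(0.63), np.float64(0.72)), (np.float64(1.32), np.float64(1.61))]
[[-0.94  0.34 -0.  ]
 [ 0.34  0.94 -0.  ]
 [-0.   -0.   -1.  ]]
```

Run:
```python
from h import *
from station import *
Q=q(2.8); g=np.array([.5221,.0295])
ctrl.goto([*g,.22],Q); fingers.command_gripper(.06,30)
ctrl.move_linear([*g,ZT],.1); print(status.read_wrist_force())
fingers.command_gripper(.0,40)
p=status.read_tcp_pos();print(status.read_time_s(),status.read_finger_gap(),status.read_finger_force(),status.read_wrist_force(),p)
a0=np.arctan2(*(g-AX)[::-1]); print(a0)
for i in range(1,4):
    ctrl.move_linear(P(a0+i*.2),.06); print(i,status.read_time_s(),status.read_wrist_force().round(1),(status.read_tcp_pos()-P(a0+i*.2)).round(4))
```

```text
[ 0.1222125   0.48731637 -0.73508945]
4.525 0.02084393580870707 39.129323959350586 [0.61377453 1.20158461 4.69946242] [0.52268174 0.02990063 0.10655575]
0.7171283563406203
1 4.8417 [-0.  -0.   5.7] [0.0001 0.0004 0.0005]
2 5.1583 [0.1 0.  7.1] [-0.0004  0.0004  0.0005]
3 5.475 [-0.4  0.1  8.3] [-0.0008  0.0003  0.0005]
```

Run:
```python
from h import *
from station import *
a0=.7171
def look(n):
    f=grab_frame("top");np.savez(n+".npz",**f);return f
for i in range(4,23):
    ctrl.move_linear(P(a0+i*.2),.06); F=status.read_wrist_force()
    if i%3==0: print(i,status.read_time_s(),F.round(1),(status.read_tcp_pos()-P(a0+i*.2)).round(4))
    if np.linalg.norm(F)>50: print("force",F);break
    if i==7:
        f=look("mid"); m,l,st,c=orange(f); print([c[k].round(1) for k in range(1,len(st)) if st[k,4]>700 and 200<c[k][0]<400])
print(i,status.read_finger_gap())
f=look("t1")
cv2.imwrite("pics/t1.png",cv2.resize(f["frame"][180:360,200:400,::-1],None,fx=3.2,fy=3.2,interpolation=cv2.INTER_CUBIC))
```

```text
6 6.425 [ 1.  -3.2 10.1] [-0.0011 -0.0007  0.0005]
[array([279.8, 252.7])]
9 7.425 [ 2.3 -3.9  7.9] [-0.     -0.0009  0.0005]
12 8.375 [ 4.5 -1.2  6.1] [ 0.0006 -0.0002  0.0005]
15 9.325 [3.2 0.3 8.4] [0.0002 0.0006 0.0005]
18 10.275 [ 0.9 -1.1 10.9] [-0.0005  0.0005  0.0004]
21 11.225 [ 1.6 -2.5  9.5] [-0.0004 -0.0003  0.0005]
22 0.020816355670512123
```

View pics/t1.png

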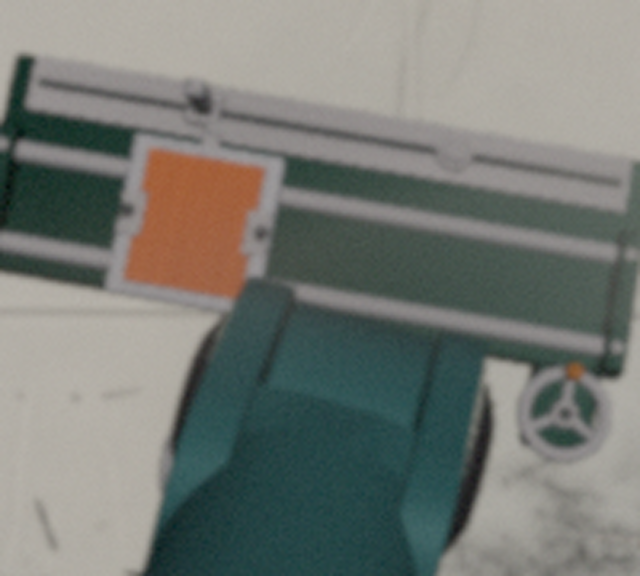

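The carriage has moved left. The pointer tip is now near crop (212,128), just right of the post at about (200,95). I'll take a closer look in both views.

Run:
```python
from h import *
from station import *
s=grab_frame("scene");np.savez("s1.npz",**s);f=dict(np.load("t1.npz"))
a=cv2.resize(f["frame"][197:237,245:285,::-1],(400,400),interpolation=cv2.INTER_CUBIC)
b=cv2.resize(s["frame"][255:305,235:285,::-1],(400,400),interpolation=cv2.INTER_CUBIC)
cv2.imwrite("pics/z1.png",np.hstack([a,b]))
```

```text
(no output)
```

View pics/z1.png

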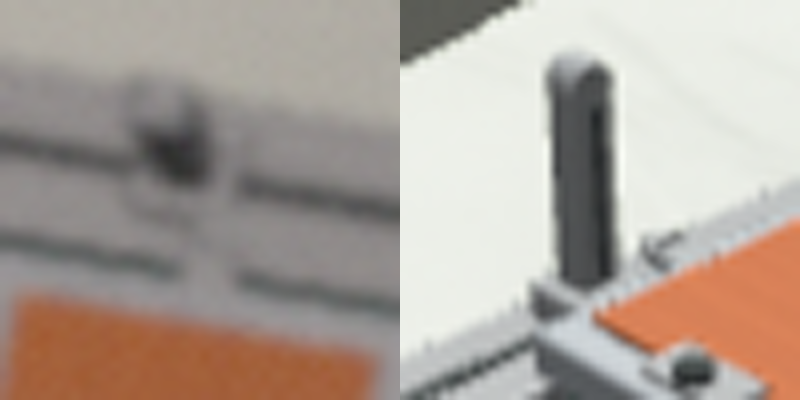

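Top zoom (10x, offset 245,197): pointer pin gap centred at (210,262), post cap at (165,95), front face going down to (190,185). Scene zoom (8x, offset 235,255): post cap at (177,65), foot at (187,275), pointer tip at about (252,243).

Run:
```python
from h import *
f=dict(np.load("t1.npz"));f0=dict(np.load("top0.npz"));s=dict(np.load("s1.npz"))
u=np.array([np.sin(.161),np.cos(.161)]); 
def ray(f,p): return -f["R"].T@f["t"],f["R"].T@np.linalg.inv(f["intrinsics"])@np.r_[p,1.]
def tri(p,q):
    c1,d1=ray(f,p);c2,d2=ray(s,q);k=np.linalg.lstsq(np.c_[d1,-d2],c2-c1,rcond=None)[0]
    A,B=c1+k[0]*d1,c2+k[1]*d2; return (A+B)/2,np.linalg.norm(A-B)
T=lambda a,b:(245+a/10,197+b/10)
S=lambda a,b:(235+a/8,255+b/8)
X,e=tri(T(165,92),S(178,62));print("cap",X.round(4),e.round(4),"s",X[:2]@u)
for a,b in((210,262),(208,240)):
    p=cast(f,T(a,b),.05);print("pin top",p.round(4),"s",p[:2]@u)
p=cast(s,S(252,243),.05);print("tip scene",p.round(4),p[:2]@u)
X,e=tri(T(207,228),S(252,243));print("tip tri",X.round(4),e.round(4),X[:2]@u)
# plate corners / centroid motion
for g in(f0,dict(np.load("mid.npz")),f):
    m,l,st,c=orange(g)
    for k in range(1,len(st)):
        if st[k,4]>900 and 200<c[k][0]<400 and 200<c[k][1]<300:
            m2=(l==k).astype(np.uint8); ys,xs=np.nonzero(m2)
            r=cv2.minAreaRect(np.c_[xs,ys].astype(np.float32)); c_=cast(g,r[0],.06);print("plate",st[k,4],r,c_[:2]@u)
# projected post outline predictions at s of cap
for z in(.0927,.05,.03): print(z,(np.array(px(f,np.r_[.7023,.0367,z]))-[245,197])*10,(np.array(px(s,np.r_[.7023,.0367,z]))-[235,255])*8)
```

```text
cap [0.7032 0.0372 0.0931] 0.0004 s 0.14942698745192312
pin top [0.6807 0.0326 0.05  ] s 0.14134104795022343
pin top [0.685  0.0331 0.05  ] s 0.1425096094143654
tip scene [0.6883 0.0317 0.05  ] 0.1416609067145463
tip tri [0.687  0.0332 0.0511] 0.0001 0.14294512295387704
plate 1323 ((289.3909606933594, 254.4513702392578), (34.98877716064453, 40.2602653503418), 10.007980346679688) 0.08608626907692359
plate 1331 ((279.9403076171875, 252.82229614257812), (35.143226623535156, 40.31455993652344), 10.491477012634277) 0.10398165311028028
plate 1337 ((260.3399963378906, 249.37998962402344), (35.508758544921875, 40.51755142211914), 10.304845809936523) 0.14114484462216031
0.0927 [168.33422288  98.11354178] [181.71611105  63.52254644]
0.05 [191.67837716 150.77825219] [189.60262326 233.83952307]
0.03 [201.89101555 173.81809492] [193.18664361 311.23996263]
```

Run:
```python
from h import *
from station import *
a0=.7171
for d in(4.6,4.78,4.95):
    ctrl.move_linear(P(a0+d),.05)
print(status.read_wrist_force(),(status.read_tcp_pos()-P(a0+4.95)).round(4))
f=grab_frame("top");np.savez("t2.npz",**f);s=grab_frame("scene");np.savez("s2.npz",**s)
m,l,st,c=orange(f)
for k in range(1,len(st)):
    if st[k,4]>900 and 200<c[k][0]<400 and 200<c[k][1]<300:
        ys,xs=np.nonzero(l==k);r=cv2.minAreaRect(np.c_[xs,ys].astype(np.float32)); print(cast(f,r[0],.06)[:2]@[np.sin(.161),np.cos(.161)])
a=cv2.resize(f["frame"][202:232,245:275,::-1],(400,400),interpolation=cv2.INTER_CUBIC)
b=cv2.resize(s["frame"][260:300,235:275,::-1],(400,400),interpolation=cv2.INTER_CUBIC)
im=np.hstack([a,b]).astype(float); im=np.clip((im-60)*1.5,0,255); cv2.imwrite("pics/z2.png",im)
```

```text
[ 3.86885978 -2.61275269  7.18954177] [ 0.0003 -0.0005  0.0005]
0.1481478285416971[ WARN:0@3.736] global loadsave.cpp:1063 imwrite_ Unsupported depth image for selected encoder is fallbacked to CV_8U.
```

View pics/z2.png

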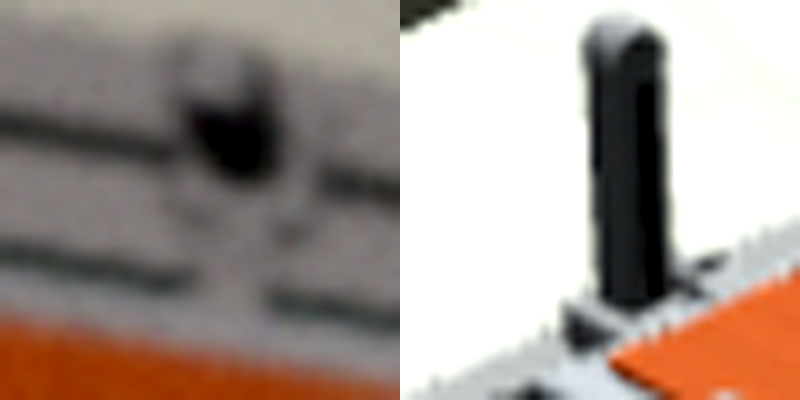

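Top zoom (13.3x): pin gap centred at (230,290), collar hiding the slot between (175,150) and (318,180), post face bottom at (246,178). Scene zoom (10x): the pin is now partly behind the post's foot, near (285,285). So they're nearly level.

Run:
```python
from h import *
f=dict(np.load("t2.npz"));s=dict(np.load("s2.npz"))
u=np.array([np.sin(.161),np.cos(.161)])
T=lambda a,b,z:cast(f,(245+(a-6)/13.33,202+(b-6)/13.33),z)
for n,a,b,z in[("pin",230,290,.05),("tip",235,225,.05),("collar",246,165,.035),("faceB",246,178,.045),("capL",175,60,.09),("capR",270,80,.09)]:
    p=T(a,b,z);print(n,p.round(4),(p[:2]@u).round(4))
# subpixel: profile along the dark green strip and along slot (slide direction), in rectified strips
g=cv2.cvtColor(f["frame"],cv2.COLOR_RGB2GRAY).astype(np.float32)
n=np.array([np.cos(.161),-np.sin(.161)])
def prof(xr,z):
    ss=np.arange(.115,.185,.001); pts=np.array([px(f,np.r_[n*xr+u*t,z]) for t in ss],np.float32)
    return ss,cv2.remap(g,pts[None,:,0],pts[None,:,1],cv2.INTER_CUBIC)[0]
c=T(100,275,.045)[:2]@n; d=T(100,145,.035)[:2]@n
for nm,x,z in(("strip",c,.05),("slot",d,.035)):
    best=min((prof(x+k*.001,z) for k in range(-4,5)),key=lambda r:np.median(r[1])); ss,v=best
    print(nm,v[::2].round().astype(int).tolist())
    h=(v.min()+v.max())/2; i=np.flatnonzero(v>h); print(ss[i[0]],ss[i[-1]],(ss[i]).mean())
```

```text
pin [0.6804 0.0406 0.05  ] 0.1492
tip [0.6899 0.0402 0.05  ] 0.1502
collar [0.702  0.0404 0.035 ] 0.1525
faceB [0.6979 0.0393 0.045 ] 0.1507
capL [0.7043 0.0446 0.09  ] 0.1569
capR [0.7016 0.0315 0.09  ] 0.1436
strip [99, 103, 101, 100, 100, 101, 105, 105, 104, 99, 99, 103, 104, 102, 110, 129, 141, 144, 140, 130, 115, 102, 97, 102, 102, 100, 100, 98, 100, 101, 99, 99, 98, 99, 101]
0.14500000000000002 0.15400000000000003 0.14950000000000002
slot [86, 91, 88, 91, 93, 92, 88, 92, 89, 91, 94, 89, 93, 103, 121, 127, 114, 88, 70, 61, 66, 81, 99, 107, 99, 89, 92, 93, 93, 93, 92, 91, 92, 93, 94]
0.14 0.16300000000000003 0.15007142857142858
```

The top view alone puts the pin at s≈.1493 and the post at s≈.1503–.1507. I'll nudge about 1 mm more, release, retreat and check.

Run:
```python
from h import *
from station import *
a0=.7171
ctrl.move_linear(P(a0+5.03),.03); ctrl.wait(.3)
fingers.command_gripper(.06)
p=status.read_tcp_pos(); ctrl.move_linear([p[0],p[1],.23],.12)
ctrl.goto([.40,.35,.25],q(2.8)); ctrl.wait(.3)
print(status.read_time_s(),status.read_wrist_force())
f=grab_frame("top");np.savez("t3.npz",**f);s=grab_frame("scene");np.savez("s3.npz",**s)
a=cv2.resize(f["frame"][202:232,245:275,::-1],(400,400),interpolation=cv2.INTER_CUBIC)
b=cv2.resize(s["frame"][225:365,190:330,::-1],(400,400),interpolation=cv2.INTER_CUBIC)
cv2.imwrite("pics/z3.png",np.hstack([a,b]))
u=np.array([np.sin(.161),np.cos(.161)]);n=np.array([u[1],-u[0]])
fs=[grab_frame("top")["frame"] for _ in range(8)]
g=np.mean([cv2.cvtColor(x,cv2.COLOR_RGB2GRAY) for x in fs],0).astype(np.float32)
m,l,st,c=orange(f)
for k in range(1,len(st)):
    if st[k,4]>60 and 200<c[k][0]<400 and 200<c[k][1]<400:
        ys,xs=np.nonzero(l==k);r=cv2.minAreaRect(np.c_[xs,ys].astype(np.float32)); print(st[k,4],c[k],cast(f,r[0],.06)[:2]@u)
ss=np.arange(.13,.17,.001)
for nm,z,xs in(("pin",.05,np.arange(.660,.688,.003)),("post",.07,np.arange(.676,.700,.003))):
    for x in xs:
        pts=np.array([px(f,np.r_[n*x+u*t,z]) for t in ss],np.float32); v=cv2.remap(g,pts[None,:,0],pts[None,:,1],cv2.INTER_CUBIC)[0]
        print(nm,x.round(4),v[::2].round().astype(int).tolist())
```

```text
16.75 [-0.56916796 -0.34075867 -0.41130107]
1341 [255.97390007 248.58463833] 0.14923839616442183
99 [295.56565657 302.46464646] 0.058240909110547946
pin 0.66 [139, 139, 141, 140, 139, 138, 138, 137, 138, 139, 140, 139, 138, 138, 136, 134, 135, 137, 138, 138, 135]
pin 0.663 [110, 111, 112, 109, 107, 107, 109, 117, 129, 136, 137, 135, 129, 117, 108, 105, 106, 109, 113, 111, 106]
pin 0.666 [103, 99, 98, 100, 102, 100, 97, 106, 122, 132, 135, 133, 125, 110, 101, 103, 103, 99, 98, 99, 100]
pin 0.669 [130, 128, 129, 131, 131, 129, 124, 120, 121, 124, 127, 128, 126, 127, 131, 133, 131, 129, 130, 131, 132]
pin 0.672 [132, 132, 133, 133, 131, 127, 124, 121, 122, 125, 128, 126, 122, 122, 126, 131, 133, 134, 134, 134, 135]
pin 0.675 [132, 133, 133, 132, 124, 114, 110, 115, 121, 124, 128, 129, 125, 118, 116, 120, 130, 133, 134, 134, 134]
pin 0.678 [128, 129, 129, 125, 119, 116, 121, 126, 124, 122, 122, 123, 125, 126, 123, 121, 123, 129, 132, 132, 130]
pin 0.681 [99, 99, 99, 98, 99, 109, 122, 120, 105, 90, 85, 86, 95, 107, 115, 109, 100, 100, 102, 104, 104]
pin 0.684 [89, 89, 88, 86, 88, 102, 117
[... 364 characters left out ...]
5, 85, 85, 83, 84]
post 0.682 [114, 113, 110, 108, 113, 118, 104, 75, 56, 50, 42, 47, 58, 79, 97, 109, 113, 112, 112, 112, 112]
post 0.685 [131, 130, 127, 122, 121, 123, 112, 88, 66, 58, 59, 57, 60, 74, 96, 117, 129, 131, 131, 132, 131]
post 0.688 [132, 133, 131, 125, 125, 129, 124, 107, 84, 78, 89, 102, 107, 107, 109, 117, 128, 133, 133, 133, 134]
post 0.691 [134, 133, 132, 131, 131, 132, 130, 123, 105, 98, 109, 124, 129, 129, 124, 121, 126, 132, 134, 134, 135]
post 0.694 [143, 140, 141, 143, 143, 141, 141, 138, 131, 121, 122, 130, 136, 133, 126, 123, 133, 143, 144, 145, 145]
post 0.697 [159, 156, 157, 159, 160, 158, 157, 158, 155, 151, 147, 147, 147, 147, 146, 149, 154, 160, 160, 162, 161]
```

View pics/z3.png

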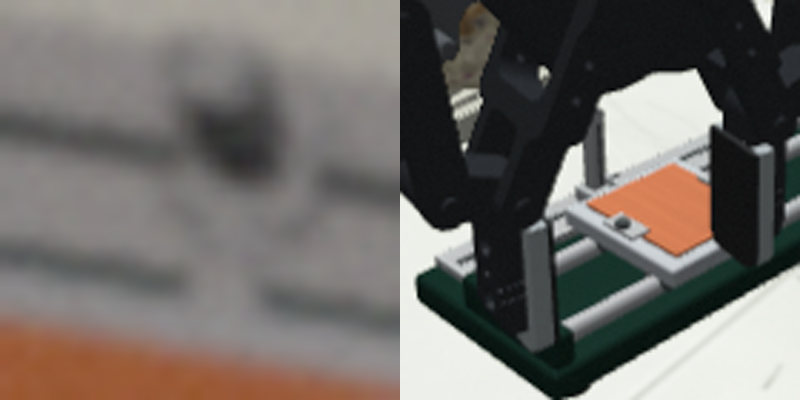

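The pin sits at s≈.1502–.1505 and the post at s≈.1503–.1507, so they are level to within about 0.5 mm. The gripper is clear and the wheel has been released.

```bash
python3 -c "
from station import *
ctrl.job_done()"
```

```text
the job is handed in; nothing more can be done
```

I cranked the large handwheel about 5 rad counterclockwise until the pointer stood level with the tall rider (within about 0.5 mm by the top camera). I then let go, backed the arm clear without going near the small handwheel, and handed the job in at about 17 s.

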